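# Sort two threaded studs by pitch into their notched gauges

## Task

Sort the two threaded steel studs by thread pitch: lay the thicker, coarse-threaded one in the larger gauge with the coarse notches, and the slimmer, fine-threaded one in the smaller gauge with the fine notches. Each must end lying level along the V groove of its gauge, its square middle down in the gap between the two saddles and its two threaded ends resting in the notches.

Things in the scene. Friction and masses are not known exactly. Their poses are not given: they have to be found in the camera images.
- coarse_stud_centre (a point): Centre of the coarse stud, a loose double-ended threaded steel stud, 120 mm long along its own y (level). Both ends are 20 mm thick, thread pitch 5.5 mm (broad ridges). In the middle is a smooth square shoulder 26 x 26 mm, 36 mm long, to grip across its own x. It lies flat on this square, the point 13 mm above the table. 0.25 kg.
- coarse_gauge_seat (a point): Seat of the coarse gauge, fixed: where the coarse stud's centre ends up, 34 mm above the table. Dark base plate 80 x 116 x 8 mm; on it two light metal saddles 64 mm wide (own x), 22 mm long (own y), 47 mm high above the table, 56 mm gap between. A V groove along its own y, 48 mm wide at the top, walls at 50 degrees with 4 notches at 5.5 mm. Fingers fit in the gap, down to the plate.
- fine_stud_centre (a point): Centre of the fine stud, a loose double-ended threaded steel stud, 100 mm long along its own y (level). Both ends are 14 mm thick, thread pitch 2.5 mm (close ridges). In the middle is a smooth square shoulder 20 x 20 mm, 36 mm long, to grip across its own x. It lies flat on this square, the point 10 mm above the table. 0.12 kg.
- fine_gauge_seat (a point): Seat of the fine gauge, fixed: where the fine stud's centre ends up, 29 mm above the table. Dark base plate 68 x 108 x 8 mm; on it two light metal saddles 52 mm wide (own x), 18 mm long (own y), 39 mm high above the table, 56 mm gap between. A V groove along its own y, 36 mm wide at the top, walls at 50 degrees with 7 notches at 2.5 mm. Fingers fit in the gap, down to the plate.
Mind the look-alikes: they are no part of the job. What is shaped like the part that bears fine_stud_centre but pink is not meant.

How it is judged:
By the outcome, as a careful person would: the job done as asked, in the order asked, and still so for the second after the job is handed in, with the robot touching nothing.
It also fails if it takes over 67 s, if anything falls off the work surface, if the arm or the gripper's body presses on something with over 40 N, if the wrist force passes 120 N, or if a joint passes its speed limit or range.

## Robot

A 6-joint arm with a two-finger parallel gripper is mounted at the origin on a cart in front of the work surface, level with it; the furniture and walls round the work are solid. World frame = base frame: x ahead of the robot, y to its left, z up, the work surface at z = 0. Lengths are in m, angles in rad, forces in N, time in s.
With the tool pointing down it reaches from about 0.275 to 0.775 m from the base axis. Payload 14.6 kg.
Tool frame: the origin (TCP) lies between the finger pads; the fingertips stand 11 mm ahead of it and the grasp point (between the pads) lies 8 mm behind it (manip.tcp_to_tips is the z of the fingertips in the tool frame, in m); z points along the fingers, y is the line along which they close (so a half turn about z gives the same grasp; the last joint's range is limited). The gripper opens to 85 mm and grips with 20 to 120 N. Pads are 22 mm wide; open, the fingers measure 114 mm over their backs; the gripper's body (76 mm by 85 mm) begins 54 mm behind the grasp point. The pads swing forward as they close: fully open they stand 13 mm farther back than shut.
Start: joints at [-1.279, 0.263, -0.048, 1.259, 0, 1.415], TCP at [0.227, -0.473, 0.242] pointing down, gripper open.
Joint ranges: [-2.65, 2.65], [-0.89, 1.7], [-1.18, 1.37], [-2.13, 2.11], [-1.35, 1.29], [-3.14, 3.14]. Speed limits (rad/s): [1.89, 1.89, 2.57, 2.79, 3.14, 3.14].

## Interface

Orientations are given as a unit quaternion [x, y, z, w].
In Python, from bench import manip gives the robot as it stands.
- The arm moves only by the tool step_arm, never from a script. Its argument "series" is a list of rows, each a list of 5 numbers: the finger opening in mm, from 0 to 85.4, then the shift along the tool's x, y, z in mm, then the turn about the tool's z in rad. In form: [[claw, tx, ty, tz, turn], ...]. A call has 1 to 5 rows; each row is the pose to reach, as a shift and turn from the pose commanded when the call began, along the tool's axes at that moment; what a row does not reach only later rows make up. A row lasts 1/10 s, in which the tool goes at most 50 mm and 8.59 degrees, less where a joint would pass 70% of its speed; a pose out of reach is approached as far as the arm can. A call with a gripper value outside its range is refused whole. The fingers move at their own pace and stop on an object; "grip_force" is the grip in N (left out, the last holds). Time passes only in rows, so rows that repeat a pose let the fingers close. It gives the time, the measured TCP pose, the force, the opening and the grip force at its end, in the units of the state.
- manip.get_state(): the state, without advancing time (a new reading comes with each control period).
- manip.grab_frame(name): name is "scene" or "top" or "wrist"; returns a dict with "pixels" (480x640x3 uint8, blue, green, red), "depth" (480x640 float32, m along the optical axis (not along the pixel's ray), 0 where there is no reading), "fovy" (degrees; the focal length in pixels is half the picture's height over the tangent of half this angle, whatever the lens; pixels are square), "cx", "cy" (the principal point, pixels), "k1" (the pictures are not rectified: a ray, as slopes to the right and down, at radius r is drawn at 1 + k1 r^2 times it, then the intrinsics apply), "eye" and "attitude" of the camera in the world; the wrist camera has in their place "mount" (4x4, takes a point from camera to tool coordinates, whose origin is the TCP and whose axes are the flange's). Camera axes: x right, y down, z forward; pixel columns grow to the right and rows downward; lengths in m; the calibration is good to about 2 mm. A picture is of the moment at which its call begins: read the wrist's pose just before it.
- manip.close_job(): hands the job in; it is judged then, once.
The state is a dict: "time_s": time; "joint_pos": joint angles; "joint_vel": joint speeds; "joint_efforts": joint torques, N m; "eef_pos": TCP position; "orientation": TCP orientation; "wrist_force": force on the tool from outside, world axes, zero at the start; "wrist_torque": the same for the moment, N m; "gripper_width": finger opening in m; "gripper_force": force on a finger pad.
Only numpy, scipy, OpenCV 4.12 (cv2) and the standard library are available. Lean on these libraries where they do the work, as an engineer would, in place of code of your own. Each camera call takes 0.05 s, during which the arm holds its last target. There are 200 camera calls.

## Working session

There is one attempt and no reset: what is moved stays moved. The work goes in short steps, Python scripts to look and compute and a tool call to move; the robot and the scene stay as the last step left them, time stands still between calls to the robot, and variables do not carry over. Pictures are saved under pics/ and viewed, at most 10 in all, crops included, and the job is handed in when it is done.

Besides the shell and the picture viewer there is one more tool, called after "Emit:" by a JSON object that holds its "fn" and its "kwargs", one argument or row to a line. step_arm: Moves the arm, as the interface text tells. Its arguments: {"type":"object","properties":{"series":{"type":"array"},"grip_force":{"type":"number"}},"required":["series"]}

```bash
mkdir -p pics; ls
cat > h.py <<'E'
import numpy as np, cv2, pickle
from scipy.spatial.transform import Rotation as R
from bench import manip
def grab(n):
    s=manip.get_state(); f=manip.grab_frame(n); f=dict(f); f['state']=s
    return f
def cam(f):
    if 'mount' in f:
        T=np.eye(4); T[:3,:3]=R.from_quat(f['state']['orientation']).as_matrix(); T[:3,3]=f['state']['eef_pos']
        return T@np.array(f['mount'])
    T=np.eye(4); a=np.array(f['attitude']); T[:3,:3]=a if a.shape==(3,3) else R.from_quat(a).as_matrix(); T[:3,3]=f['eye']; return T
def rays(f,uv):
    uv=np.atleast_2d(np.array(uv,float)); F=240/np.tan(np.radians(f['fovy'])/2)
    d=(uv-[f['cx'],f['cy']])/F; p=d.copy()
    for _ in range(20): p=d/(1+f['k1']*(p**2).sum(1,keepdims=True))
    return np.c_[p,np.ones(len(p))]
def toworld(f,uv,z=None):
    T=cam(f); r=rays(f,uv)
    if z is None:
        uv=np.atleast_2d(uv); dd=np.array([f['depth'][int(round(v)),int(round(u))] for u,v in uv]); c=r*dd[:,None]
        return c@T[:3,:3].T+T[:3,3]
    w=r@T[:3,:3].T; return T[:3,3]+w*((z-T[2,3])/w[:,2])[:,None]
def proj(f,P):
    T=cam(f); c=(np.atleast_2d(P)-T[:3,3])@T[:3,:3]; s=c[:,:2]/c[:,2:]; F=240/np.tan(np.radians(f['fovy'])/2)
    return s*(1+f['k1']*(s**2).sum(1,keepdims=True))*F+[f['cx'],f['cy']]
def save(f,n): pickle.dump(f,open(n+'.pkl','wb'))
def load(n): return pickle.load(open(n+'.pkl','rb'))
E
python3 - <<'E'
from h import *
s=manip.get_state(); print(s, manip.tcp_to_tips)
for n in('top','scene'):
    f=grab(n); save(f,n); cv2.imwrite(f'pics/{n}0.png',f['pixels']); print(n,{k:v for k,v in f.items() if k not in('pixels','depth','state')})
E
```

```text
pics
{'time_s': 0.0, 'joint_pos': array([-1.27932070e+00,  2.63536362e-01, -4.89742565e-02,  1.25937475e+00,
       -3.29320791e-05,  1.41549844e+00]), 'joint_vel': array([ 0.00320562, -0.00242886, -0.00124691,  0.00106873,  0.00332987,
        0.00053685]), 'joint_efforts': array([ 3.93196082e-03, -6.37617660e+01,  3.84569979e+01,  1.38477117e-02,
        1.69550881e-04, -6.58161866e-06]), 'eef_pos': array([ 0.22673961, -0.4732119 ,  0.24180442]), 'orientation': array([ 9.75152616e-01,  2.21533470e-01, -5.34751093e-05, -5.42139681e-04]), 'wrist_force': array([ 0.03389047, -0.92651133, -0.39744647]), 'wrist_torque': array([-0.01596681,  0.02445145, -0.00634804]), 'gripper_force': 0.0, 'gripper_width': 0.08518930499095871} 0.011
top {'fovy': 55.845834901679005, 'cx': 316.12445604643807, 'cy': 239.63377681777453, 'k1': -0.056344950385273325, 'eye': array([0.37385098, 0.28243759, 1.07938053]), 'attitude': array([-0.69639299,  0.71707255, -0.02213098,  0.01881419])}
scene {'fovy': 52.02588381533787, 'cx': 316.94857271993186, 'cy': 238.67755988758677, 'k1': -0.06280576250213088, 'eye': array([-0.05674565,  1.10807888,  1.0326761 ]), 'attitude': array([-0.24777424,  0.89144317, -0.36560101,  0.10135531])}
```

View pics/top0.png

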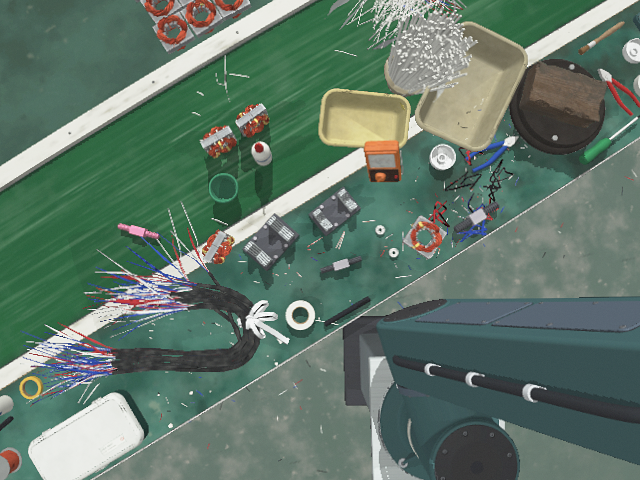

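The top view shows two gauges near (270,246) and (334,211). The studs are near (342,265) and (477,217), and the pink decoy is at (138,232). I'll enlarge the work area.

Run:
```python
from h import *
f=load('top'); im=f['pixels']
a=cv2.resize(im[185:285,235:385],None,fx=5.2,fy=5.2,interpolation=cv2.INTER_CUBIC)[:,:780]
cv2.imwrite('pics/c1.png',a)
b=cv2.resize(im[190:250,430:520],None,fx=6,fy=6,interpolation=cv2.INTER_CUBIC)
cv2.imwrite('pics/c2.png',b)
for n,uv in dict(g1=(270,246),g2=(334,211),s1=(342,265),s2=(477,217)).items(): print(n,toworld(f,uv),toworld(f,uv,0.02))
```

```text
g1 [[0.42397487 0.3861394  0.00799543]] [[0.42341325 0.38497745 0.02      ]]
g2 [[0.50294773 0.23194313 0.00739028]] [[0.50142917 0.23253709 0.02      ]]
s1 [[0.37407232 0.21798822 0.02211742]] [[0.37407276 0.21785915 0.02      ]]
s2 [[ 0.47750061 -0.10513219  0.0231243 ]] [[ 0.4778072  -0.10627858  0.02      ]]
```

View pics/c1.png

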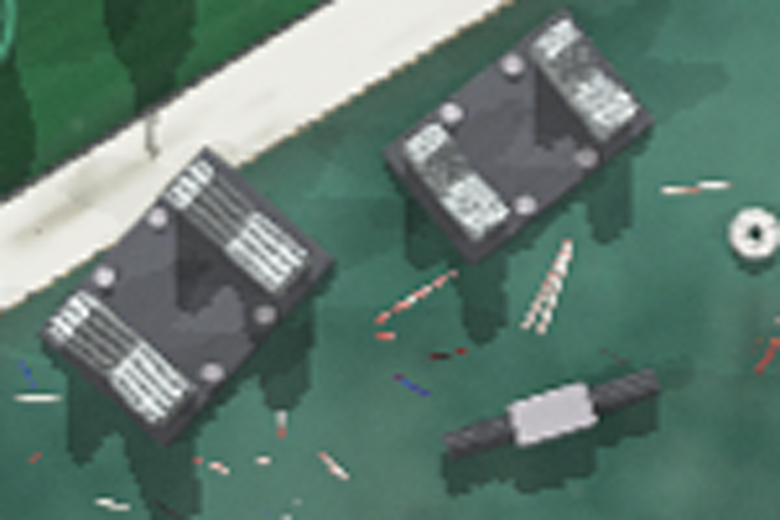

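View pics/c2.png

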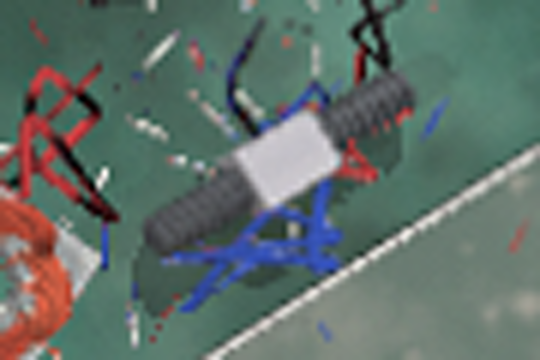

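c1 shows the coarse gauge on the left (plate corners (40,335),(208,150),(335,262),(168,443)) and the fine gauge on the right (corners (385,152),(565,10),(652,120),(470,263)). The fine stud runs (447,443)–(657,384) in c1, and the coarse stud runs (150,235)–(405,95) in c2.

```bash
cat > est.py <<'E'
from h import *
def go(name,c,yaw):
    s=manip.get_state(); M=R.from_quat(s['orientation']).as_matrix(); p=np.array(s['eef_pos'])
    d=M.T@(np.array([c[0],c[1],p[2]])-p)*1000
    xw=np.array([np.cos(yaw),np.sin(yaw),0]) # own x axis dir = tool y wanted
    t=M.T@xw; a=np.arctan2(t[1],t[0])-np.pi/2; a=(a+np.pi/2)%np.pi-np.pi/2
    print(name,'c',np.round(c,4),'xaxis',round(np.degrees(yaw),1),'tool shift mm',np.round(d,1),'turn',round(a,3),'j6',round(s['joint_pos'][5],2), 'z',round(p[2],4))
E
python3 - <<'E'
from est import *
f=load('top')
c1=lambda P:(np.array(P)+.5)/5.2-.5+[235,185]
c2=lambda P:(np.array(P)+.5)/6-.5+[430,190]
def g(name,uv):
    w=toworld(f,uv,0.008); print(np.round(np.linalg.norm(np.diff(w,axis=0),axis=1),3))
    y=(w[1]-w[0])+(w[2]-w[3]); go(name,w.mean(0),np.arctan2(y[1],y[0])-np.pi/2)
g('coarse gauge',c1([(40,335),(208,150),(335,262),(168,443)]))
g('fine gauge',c1([(385,152),(565,10),(652,120),(470,263)]))
def st(name,uv,z,cen):
    w=toworld(f,uv,z); y=w[1]-w[0]; print(np.linalg.norm(y)); print(toworld(f,cen,2*z)); go(name,w.mean(0),np.arctan2(y[1],y[0])-np.pi/2)
st('fine stud',c1([(447,443),(657,384)]),.010,c1([(552,413)]))
st('coarse stud',c2([(150,235),(408,93)]),.013,c2([(288,157)]))
E
```

```text
[0.114 0.078 0.112]
coarse gauge c [0.434  0.3842 0.008 ] xaxis -133.9 tool shift mm [ 557.4 -683.8    0.7] turn 1.214 j6 1.42 z 0.2419
[0.106 0.064 0.106]
fine gauge c [0.5035 0.2314 0.008 ] xaxis -143.3 tool shift mm [ 554.  -515.9    0.6] turn 1.378 j6 1.42 z 0.2419
0.09908918475832683
[[0.37644799 0.2207072  0.02      ]]
fine stud c [0.3763 0.2201 0.01  ] xaxis -166.0 tool shift mm [ 434.4 -560.7    0.6] turn -1.368 j6 1.42 z 0.2419
0.11998851287912296
[[ 0.48013966 -0.10562915  0.026     ]]
coarse stud c [ 0.4789 -0.1069  0.013 ] xaxis -153.3 tool shift mm [ 3.856e+02 -2.215e+02  3.000e-01] turn 1.552 j6 1.42 z 0.2419
```

Plan: coarse stud first, turning negative so that j6 stays within range.

Emit:
{"fn": "step_arm", "kwargs": {
  "series": [
    [85,38,-22,0,-0.148],
    [85,77,-44,0,-0.296],
    [85,116,-66,0,-0.444],
    [85,155,-89,0,-0.592],
    [85,193,-111,0,-0.74]
  ]
}}

```text
time_s: 0.6
eef_pos: [0.3535, -0.2883, 0.2422]
orientation: [0.827, 0.562, 0.0, -0.0]
wrist_force: [0.1, -0.8, -0.7]
gripper_width: 0.0848
gripper_force: 0.0
```

Emit:
{"fn": "step_arm", "kwargs": {
  "series": [
    [85,43,10,0,-0.148],
    [85,87,19,0,-0.296],
    [85,130,29,0,-0.444],
    [85,173,39,0,-0.592],
    [85,217,48,0,-0.74]
  ]
}}

```text
time_s: 1.1
eef_pos: [0.4794, -0.105, 0.2422]
orientation: [0.568, 0.823, -0.0, -0.0]
wrist_force: [0.5, -1.4, -0.4]
gripper_width: 0.0848
gripper_force: 0.0
```

Emit:
{"fn": "step_arm", "kwargs": {
  "series": [
    [85,0,0,0,-0.109],
    [85,0,0,0,-0.109],
    [85,0,0,0,-0.109]
  ]
}}

```text
time_s: 1.4
eef_pos: [0.4785, -0.107, 0.2421]
orientation: [0.527, 0.85, -0.0, -0.0]
wrist_force: [-0.1, -0.3, 0.2]
gripper_width: 0.085
gripper_force: 0.0
```

Run:
```python
from est import *
f=grab('wrist'); save(f,'w1'); print(f['mount'],f['fovy']); 
go('cs',np.array([0.4789,-0.1069,.013]),np.radians(-153.3))
print(manip.get_state()['joint_pos'])
for p in proj(f,[[0.4789,-0.1069,.013]]): print(p)
cv2.imwrite('pics/w1.png',f['pixels'])
```

```text
[[-7.30256180e-05 -9.50789426e-01 -3.09837800e-01  7.88068095e-02]
 [ 9.99999318e-01  2.91651710e-04 -1.13067202e-03 -3.01683898e-04]
 [ 1.16539572e-03 -3.09837671e-01  9.50788756e-01 -1.32835655e-01]
 [ 0.00000000e+00  0.00000000e+00  0.00000000e+00  1.00000000e+00]] 58.89488503829774
cs c [ 0.4789 -0.1069  0.013 ] xaxis -153.3 tool shift mm [ 0.1  0.7 -0. ] turn -0.005 j6 0.72 z 0.2422
[-3.87023187e-01  2.03751952e-01 -1.29624753e-01  1.23770959e+00
 -5.99088934e-05  7.22896342e-01]
[324.42417693 198.16295675]
```

View pics/w1.png

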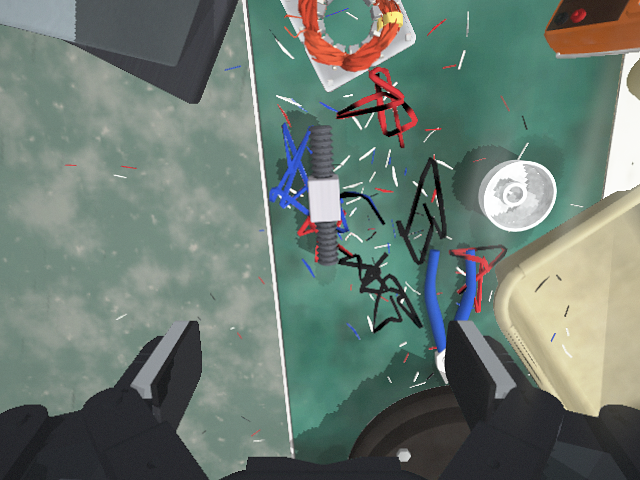

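The wrist view shows the coarse stud upright, with ends at (321,126) and (327,264) and the shoulder top centred at about (325,200). It lies clear of obstacles, with only loose wires around it.

Run:
```python
from est import *
f=load('w1')
w=toworld(f,[(321,126),(327,264)],.013); y=w[1]-w[0]; print(np.linalg.norm(y)); c=w.mean(0)
s=toworld(f,[(308,178),(340,178),(342,221),(310,222)],.026); print(s.mean(0), c, np.degrees(np.arctan2(*(s[1]-s[0])[1::-1])))
go('axis',s.mean(0),np.arctan2(y[1],y[0])-np.pi/2)
```

```text
0.12157152427544626
[ 0.47879658 -0.10563946  0.026     ] [ 0.47885894 -0.10734196  0.013     ] 26.445157900151045
axis c [ 0.4788 -0.1056  0.026 ] xaxis -151.1 tool shift mm [ 1.3  1.1 -0. ] turn -0.044 j6 0.72 z 0.2422
```

Emit:
{"fn": "step_arm", "kwargs": {
  "series": [
    [55,1,1,45,-0.025],
    [55,1,1,90,-0.025],
    [55,1,1,135,-0.025],
    [55,1,1,175,-0.025],
    [55,1,1,195,-0.025]
  ],
  "grip_force": 60
}}

```text
time_s: 1.95
eef_pos: [0.4772, -0.1058, 0.0446]
orientation: [0.516, 0.856, -0.0, -0.002]
wrist_force: [0.3, -1.2, 0.3]
gripper_width: 0.0553
gripper_force: 0.0
```

Emit:
{"fn": "step_arm", "kwargs": {
  "series": [
    [55,0,0,15,0],
    [55,0,0,26,0],
    [55,0,0,33,0],
    [55,0,0,33,0]
  ]
}}

```text
time_s: 2.35
eef_pos: [0.4789, -0.1057, 0.014]
orientation: [0.515, 0.857, -0.0, -0.0]
wrist_force: [-0.4, -1.0, -0.3]
gripper_width: 0.055
gripper_force: 0.0
```

Emit:
{"fn": "step_arm", "kwargs": {
  "series": [
    [20,0,0,0,0],
    [20,0,0,0,0],
    [20,0,0,0,0],
    [20,0,0,0,0],
    [20,0,0,0,0]
  ]
}}

```text
time_s: 2.85
eef_pos: [0.4796, -0.1056, 0.0152]
orientation: [0.515, 0.857, -0.0, 0.001]
wrist_force: [-2.2, 0.0, 8.3]
gripper_width: 0.0249
gripper_force: 59.3
```

Emit:
{"fn": "step_arm", "kwargs": {
  "series": [
    [20,0,0,-20,0],
    [20,0,0,-60,0],
    [20,0,0,-105,0],
    [20,0,0,-150,0],
    [20,0,0,-190,0]
  ]
}}

```text
time_s: 3.35
eef_pos: [0.4789, -0.1053, 0.207]
orientation: [0.515, 0.857, 0.0, 0.001]
wrist_force: [1.4, -0.5, -2.3]
gripper_width: 0.0248
gripper_force: 59.6
```

Run:
```python
from est import *
go('cg',np.array([0.434,.3842,.008]),np.radians(-133.9)); s=manip.get_state(); print(s['gripper_width'],s['gripper_force'])
```

```text
cg c [0.434  0.3842 0.008 ] xaxis -133.9 tool shift mm [ 4.530e+02  1.907e+02 -3.000e-01] turn -0.315 j6 0.7 z 0.207
0.02477791608861111 59.565691351890564
```

Emit:
{"fn": "step_arm", "kwargs": {
  "series": [
    [20,40,17,0,0],
    [20,84,35,0,0],
    [20,128,54,0,0],
    [20,172,72,0,0],
    [20,216,91,0,0]
  ]
}}

```text
time_s: 3.85
eef_pos: [0.4571, 0.1298, 0.2048]
orientation: [0.515, 0.857, 0.0, 0.0]
wrist_force: [1.5, -0.5, -3.1]
gripper_width: 0.0249
gripper_force: 59.6
```

Emit:
{"fn": "step_arm", "kwargs": {
  "series": [
    [20,44,18,0,-0.06],
    [20,88,37,0,-0.12],
    [20,132,55,0,-0.18],
    [20,176,74,0,-0.25],
    [20,216,91,0,-0.315]
  ]
}}

```text
time_s: 4.35
eef_pos: [0.4356, 0.3637, 0.2047]
orientation: [0.372, 0.928, 0.0, 0.0]
wrist_force: [1.7, -0.3, -3.1]
gripper_width: 0.025
gripper_force: 59.5
```

Run:
```python
from est import *
go('cg',np.array([0.434,.3842,.008]),np.radians(-133.9))
f=grab('wrist'); save(f,'w2');cv2.imwrite('pics/w2.png',f['pixels'])
```

```text
cg c [0.434  0.3842 0.008 ] xaxis -133.9 tool shift mm [15.3 13.7  0. ] turn 0.004 j6 1.31 z 0.2047
```

View pics/w2.png

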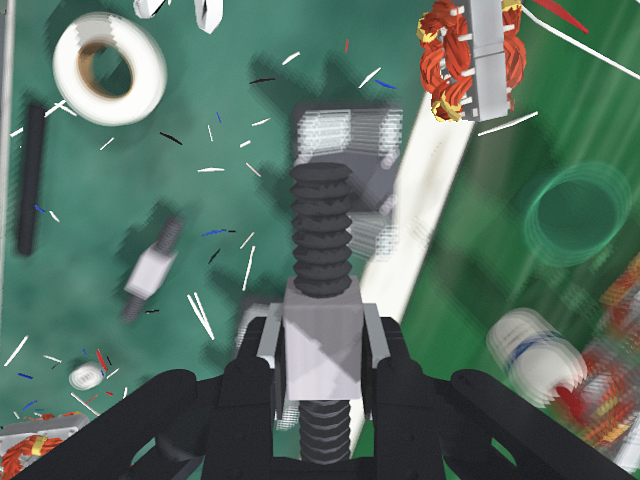

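The picture is motion-blurred. The stud is held straight and centred, with its far end at (321,163). The coarse gauge lies ahead of and to the right of it, partly hidden. I'll step aside, settle and look again.

Emit:
{"fn": "step_arm", "kwargs": {
  "series": [
    [20,-10,-30,0,0],
    [20,-20,-45,0,0],
    [20,-20,-45,0,0],
    [20,-20,-45,0,0]
  ]
}}

```text
time_s: 4.8
eef_pos: [0.4198, 0.3151, 0.2047]
orientation: [0.374, 0.927, 0.0, 0.0]
wrist_force: [1.0, -0.3, -1.8]
gripper_width: 0.025
gripper_force: 60.0
```

Run:
```python
from est import *
f=load('w2'); s=f['state']; w=toworld(f,(321,163),s['eef_pos'][2]-.002)[0]
print(R.from_quat(s['orientation']).as_matrix().T@(w-s['eef_pos']))
f=grab('wrist'); save(f,'w3'); go('cg',np.array([0.434,.3842,.008]),np.radians(-133.9))
cv2.imwrite('pics/w3.png',f['pixels'])
```

```text
[ 0.06084601 -0.0012743   0.00199402]
cg c [0.434  0.3842 0.008 ] xaxis -133.9 tool shift mm [37.6 59.4  0. ] turn 0.0 j6 1.25 z 0.2046
```

View pics/w3.png

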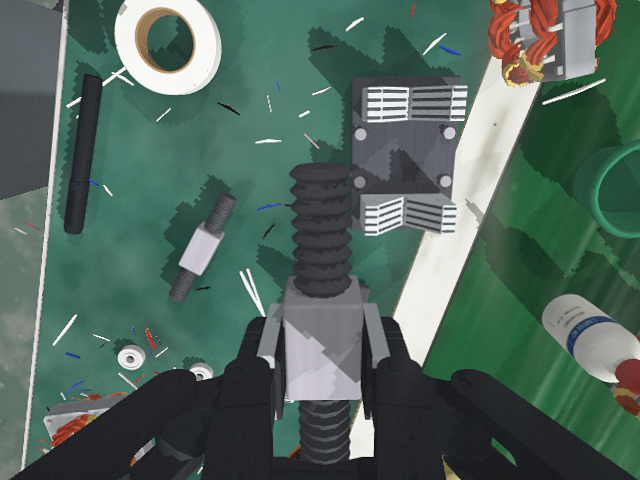

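The gauge is clear now. The four screw heads, symmetric about its centre, are at (361,134), (450,133), (360,182) and (446,182). The far saddle's outer top corners are at (367,86) and (467,85), and the near saddle's at (456,234) and (365,235).

Run:
```python
from est import *
f=load('w3')
w=toworld(f,[(361,134),(450,133),(360,182),(446,182)],.010); c=w.mean(0)
x=(w[0]-w[1])+(w[2]-w[3]); y=w[0]-w[2]+w[1]-w[3]
print(w.round(4),c, np.degrees(np.arctan2(x[1],x[0])),np.degrees(np.arctan2(y[1],y[0])))
t=toworld(f,[(367,86),(467,85),(456,234),(365,235)],.047); print(t.mean(0),np.linalg.norm(np.diff(t,axis=0),axis=1))
x=t[0]-t[1]+t[3]-t[2]; y=t[0]-t[3]+t[1]-t[2]; print(np.degrees(np.arctan2(x[1],x[0])),np.degrees(np.arctan2(y[1],y[0])))
go('cg',(c+t.mean(0))/2,np.radians(-133.9))
# fine stud, from here
v=toworld(f,[(176,298),(229,195)],.010);print(v,v.mean(0),np.degrees(np.arctan2(*(v[1]-v[0])[1::-1])))
```

```text
[[0.3984 0.3742 0.01  ]
 [0.4439 0.4224 0.01  ]
 [0.4245 0.3493 0.01  ]
 [0.4707 0.3972 0.01  ]] [0.43437981 0.38576885 0.01      ] -133.69191230176472 136.5891981774068
[0.43365323 0.38583828 0.047     ] [0.06383622 0.0996458  0.06484989]
-133.40946274507226 137.43365970428653
cg c [0.434  0.3858 0.0285] xaxis -133.9 tool shift mm [38.7 60.6  0. ] turn 0.0 j6 1.25 z 0.2046
[[0.3896147  0.17071107 0.01      ]
 [0.36104944 0.26861547 0.01      ]] [0.37533207 0.21966327 0.01      ] 106.26549664373914
```

Emit:
{"fn": "step_arm", "kwargs": {
  "series": [
    [20,20,30,0,0],
    [20,38,60.6,10,-0.008],
    [20,38,60.6,50,-0.008],
    [20,38,60.6,90,-0.008],
    [20,38,60.6,110,-0.008]
  ]
}}

```text
time_s: 5.35
eef_pos: [0.4332, 0.3852, 0.0911]
orientation: [0.37, 0.929, -0.001, -0.001]
wrist_force: [-0.2, -0.1, -1.7]
gripper_width: 0.0248
gripper_force: 60.2
```

Emit:
{"fn": "step_arm", "kwargs": {
  "series": [
    [20,0,0,0,0],
    [20,0,0,0,0]
  ]
}}

```text
time_s: 5.55
eef_pos: [0.4346, 0.3856, 0.0949]
orientation: [0.37, 0.929, 0.0, 0.0]
wrist_force: [-0.2, -0.4, -1.1]
gripper_width: 0.0249
gripper_force: 60.2
```

Run:
```python
from est import *
go('cg',np.array([0.434,.3858,.008]),np.radians(-133.5))
```

```text
cg c [0.434  0.3858 0.008 ] xaxis -133.5 tool shift mm [ 0.6 -0.3 -0. ] turn 0.002 j6 1.34 z 0.0949
```

Emit:
{"fn": "step_arm", "kwargs": {
  "series": [
    [20,0,0,15,0],
    [20,0,0,30,0],
    [20,0,0,42,0],
    [20,0,0,50,0],
    [20,0,0,53,0]
  ]
}}

```text
time_s: 6.05
eef_pos: [0.4344, 0.3852, 0.0412]
orientation: [0.37, 0.929, 0.0, 0.0]
wrist_force: [0.3, -0.0, -2.4]
gripper_width: 0.025
gripper_force: 60.4
```

Emit:
{"fn": "step_arm", "kwargs": {
  "series": [
    [20,0,0,1,0],
    [20,0,0,2,0],
    [20,0,0,3,0],
    [20,0,0,3,0]
  ]
}}

```text
time_s: 6.45
eef_pos: [0.4344, 0.3852, 0.0385]
orientation: [0.37, 0.929, 0.0, 0.0]
wrist_force: [-1.2, -0.8, -2.3]
gripper_width: 0.0247
gripper_force: 60.4
```

Emit:
{"fn": "step_arm", "kwargs": {
  "series": [
    [20,0,0,1,0],
    [20,0,0,1,0],
    [20,0,0,2,0],
    [20,0,0,2,0]
  ]
}}

```text
time_s: 6.85
eef_pos: [0.4344, 0.3852, 0.0363]
orientation: [0.37, 0.929, 0.0, 0.0]
wrist_force: [0.7, 0.0, -1.3]
gripper_width: 0.0246
gripper_force: 60.6
```

Emit:
{"fn": "step_arm", "kwargs": {
  "series": [
    [20,0,0,1,0],
    [20,0,0,1,0],
    [20,0,0,1,0]
  ]
}}

```text
time_s: 7.15
eef_pos: [0.4346, 0.3854, 0.0359]
orientation: [0.37, 0.929, 0.001, 0.0]
wrist_force: [-2.2, 0.8, 6.7]
gripper_width: 0.0245
gripper_force: 61.4
```

Contact is at the expected height, so the stud looks seated. I'll release and rise.

Emit:
{"fn": "step_arm", "kwargs": {
  "series": [
    [40,0,0,0,0],
    [50,0,0,0,0],
    [50,0,0,0,0],
    [50,0,0,0,0]
  ]
}}

```text
time_s: 7.55
eef_pos: [0.4343, 0.3851, 0.0352]
orientation: [0.37, 0.929, -0.0, -0.0]
wrist_force: [-0.4, 0.4, 0.6]
gripper_width: 0.0501
gripper_force: 0.0
```

Emit:
{"fn": "step_arm", "kwargs": {
  "series": [
    [50,0,0,-15,0],
    [50,0,0,-50,0],
    [50,0,0,-95,0],
    [50,0,0,-140,0],
    [50,0,0,-170,0]
  ]
}}

```text
time_s: 8.05
eef_pos: [0.4346, 0.3854, 0.2084]
orientation: [0.37, 0.929, 0.001, 0.001]
wrist_force: [0.1, -0.4, -0.2]
gripper_width: 0.05
gripper_force: 0.0
```

Run:
```python
from est import *
go('fs',np.array([0.3757,.2198,.01]),np.radians(-164.7)); print(manip.get_state()['joint_pos'].round(2))
```

```text
fs c [0.3757 0.2198 0.01  ] xaxis -164.7 tool shift mm [ -71.  -160.7   -0.4] turn 0.546 j6 1.34 z 0.2084
[0.59 0.37 0.02 1.22 0.   1.34]
```

Emit:
{"fn": "step_arm", "kwargs": {
  "series": [
    [50,-18,-40,0,0.14],
    [50,-36,-80,0,0.28],
    [50,-54,-120,0,0.42],
    [50,-71,-161,0,0.546],
    [50,-71,-161,0,0.546]
  ]
}}

```text
time_s: 8.55
eef_pos: [0.3731, 0.2162, 0.2055]
orientation: [0.609, 0.793, -0.001, 0.0]
wrist_force: [-1.1, 0.3, -0.3]
gripper_width: 0.0499
gripper_force: 0.0
```

Emit:
{"fn": "step_arm", "kwargs": {
  "series": [
    [50,0,0,0,0],
    [50,0,0,0,0]
  ]
}}

```text
time_s: 8.75
eef_pos: [0.3757, 0.22, 0.2054]
orientation: [0.606, 0.795, 0.0, 0.0]
wrist_force: [0.1, 0.6, -0.3]
gripper_width: 0.0501
gripper_force: 0.0
```

Run:
```python
from est import *
f=grab('wrist'); save(f,'w4'); go('fs',np.array([0.3757,.2198,.01]),np.radians(-164.7))
t=grab('top'); save(t,'t4')
a=cv2.resize(f['pixels'],(560,420)); b=cv2.resize(t['pixels'][205:285,235:315],None,fx=3,fy=3,interpolation=cv2.INTER_CUBIC)
o=np.zeros((420,800,3),np.uint8); o[:,:560]=a; o[:240,560:]=b; cv2.imwrite('pics/w4.png',o)
print(proj(f,[0.3757,.2198,.01])*.875)
```

```text
fs c [0.3757 0.2198 0.01  ] xaxis -164.7 tool shift mm [-0.3 -0.1 -0. ] turn 0.002 j6 1.64 z 0.2052
[[283.00762521 181.30857605]]
```

View pics/w4.png

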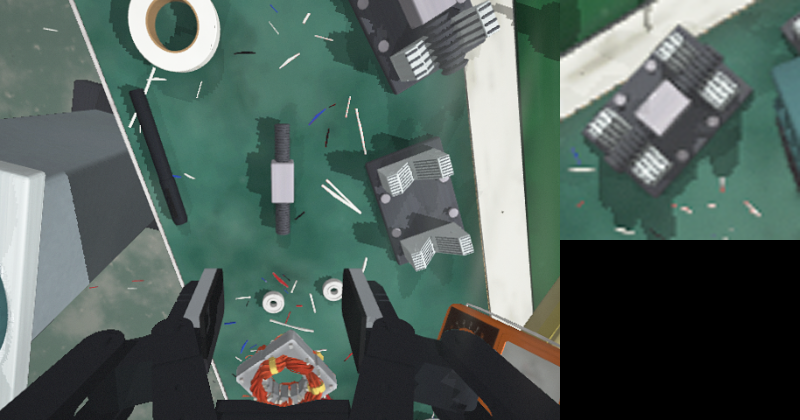

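The inset shows the coarse stud lying in its gauge with its shoulder in the gap. The fine stud is at (283,182) in the reduced view, as predicted, and upright. The fine gauge is fully visible, so I'll measure it from this frame in an enlarged crop.

Run:
```python
from est import *
f=load('w4')
cv2.imwrite('pics/g4.png',cv2.resize(f['pixels'][150:320,405:560],None,fx=3.5,fy=3.5,interpolation=cv2.INTER_CUBIC))
k=1/.875
w=toworld(f,np.array([(283,124),(283,235)])*k,.010); print(w, np.linalg.norm(w[1]-w[0]))
s=toworld(f,np.array([(272.5,162),(294,162),(294,203),(272,203)])*k,.020).mean(0)
go('fs',(s+w.mean(0))/2,np.arctan2(*(w[1]-w[0])[1::-1])-np.pi/2)
```

```text
[[0.36227094 0.26857999 0.01      ]
 [0.38953783 0.16948107 0.01      ]] 0.10278170936224997
fs c [0.3757 0.2199 0.015 ] xaxis -164.6 tool shift mm [-0.3  0.  -0. ] turn 0.0 j6 1.64 z 0.2052
```

View pics/g4.png

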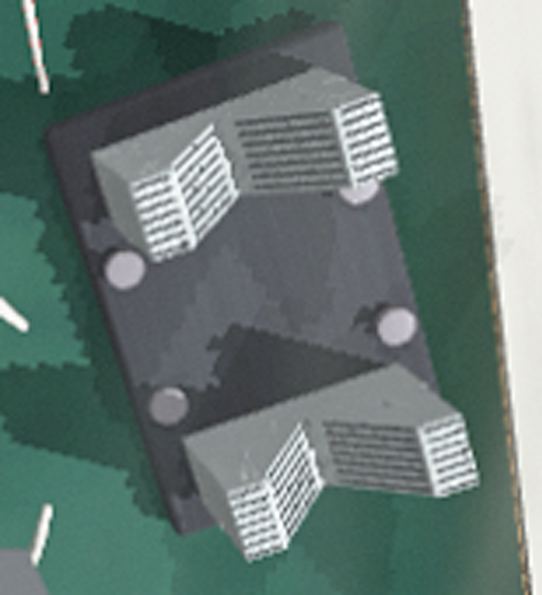

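The crop shows the fine gauge's screws at (125,270), (357,185), (398,327) and (169,406). The saddle-top corners are (131,183),(380,94),(398,177),(157,262) on the far saddle and (230,490),(462,413),(478,487),(250,558) on the near one.

Run:
```python
from est import *
f=load('w4'); c=lambda P:(np.array(P)+.5)/3.5-.5+[405,150]
A=lambda v:np.degrees(np.arctan2(v[1],v[0]))
w=toworld(f,c([(125,270),(357,185),(398,327),(169,406)]),.010); print(w.mean(0),A(w[0]-w[3]+w[1]-w[2]),A(w[0]-w[1]+w[3]-w[2]))
t=toworld(f,c([(131,183),(380,94),(398,177),(157,262),(230,490),(462,413),(478,487),(250,558)]),.039)
print(t.mean(0),A(t[0]-t[4]+t[1]-t[5]+t[2]-t[6]+t[3]-t[7]),A(t[0]-t[1]+t[3]-t[2]+t[4]-t[5]+t[7]-t[6]),np.linalg.norm(t[0]-t[1]),np.linalg.norm(t[0]-t[4]))
```

```text
[0.50290189 0.23095433 0.01      ] 127.39873126117334 -143.28392110824672
[0.50320402 0.23109524 0.039     ] 126.8987415589975 -144.0172050877763 0.05145142726991464 0.0740185256694522
```

Emit:
{"fn": "step_arm", "kwargs": {
  "series": [
    [50,0,0,45,0],
    [50,0,0,90,0],
    [50,0,0,130,0],
    [50,0,0,150,0],
    [50,0,0,160,0]
  ]
}}

```text
time_s: 9.35
eef_pos: [0.3744, 0.2197, 0.0434]
orientation: [0.606, 0.795, -0.001, -0.001]
wrist_force: [0.7, -0.1, 0.5]
gripper_width: 0.0496
gripper_force: 0.0
```

Emit:
{"fn": "step_arm", "kwargs": {
  "series": [
    [50,0,0,15,0],
    [50,0,0,25,0],
    [50,0,0,31,0],
    [50,0,0,31,0]
  ]
}}

```text
time_s: 9.75
eef_pos: [0.3752, 0.2195, 0.014]
orientation: [0.607, 0.795, -0.0, -0.0]
wrist_force: [-0.1, -0.5, 0.5]
gripper_width: 0.05
gripper_force: 0.0
```

Emit:
{"fn": "step_arm", "kwargs": {
  "series": [
    [14,0,0,0,0],
    [14,0,0,0,0],
    [14,0,0,0,0],
    [14,0,0,0,0],
    [14,0,0,0,0]
  ],
  "grip_force": 40
}}

```text
time_s: 10.25
eef_pos: [0.3756, 0.2195, 0.015]
orientation: [0.607, 0.795, 0.001, 0.0]
wrist_force: [-0.7, 0.2, 5.4]
gripper_width: 0.019
gripper_force: 39.2
```

Emit:
{"fn": "step_arm", "kwargs": {
  "series": [
    [14,0,0,-15,0],
    [14,0,0,-45,0],
    [14,0,0,-80,0],
    [14,0,0,-110,0],
    [14,0,0,-110,0]
  ]
}}

```text
time_s: 10.75
eef_pos: [0.3769, 0.22, 0.1278]
orientation: [0.607, 0.795, 0.003, 0.002]
wrist_force: [0.3, 0.2, -1.4]
gripper_width: 0.0191
gripper_force: 39.6
```

Run:
```python
from est import *
go('fg',np.array([0.503,.231,.01]),np.radians(-143.3)); s=manip.get_state(); print(s['gripper_width'],s['gripper_force'])
```

```text
fg c [0.503 0.231 0.01 ] xaxis -143.3 tool shift mm [-22.7 124.5   0.7] turn -0.373 j6 1.64 z 0.1278
0.01914519520060772 39.63342010974884
```

Emit:
{"fn": "step_arm", "kwargs": {
  "series": [
    [14,-6,35,0,-0.1],
    [14,-12,70,0,-0.2],
    [14,-18,105,0,-0.3],
    [14,-22,124,0,-0.373],
    [14,-22,124,0,-0.373]
  ]
}}

```text
time_s: 11.25
eef_pos: [0.5027, 0.2308, 0.1234]
orientation: [0.448, 0.894, 0.0, 0.0]
wrist_force: [0.3, 0.1, -1.2]
gripper_width: 0.0187
gripper_force: 39.6
```

Emit:
{"fn": "step_arm", "kwargs": {
  "series": [
    [14,0,0,0,0],
    [14,0,0,0,0]
  ]
}}

```text
time_s: 11.45
eef_pos: [0.4995, 0.2308, 0.1241]
orientation: [0.449, 0.893, -0.0, -0.0]
wrist_force: [0.0, -0.2, -0.8]
gripper_width: 0.019
gripper_force: 39.6
```

Run:
```python
from est import *
go('fg',np.array([0.503,.231,.01]),np.radians(-143.3)); f=grab('wrist'); save(f,'w5')
cv2.imwrite('pics/w5.png',cv2.resize(f['pixels'][100:480,180:460],None,fx=1.5,fy=1.5))
```

```text
fg c [0.503 0.231 0.01 ] xaxis -143.3 tool shift mm [-1.9  2.9 -0. ] turn -0.001 j6 1.22 z 0.1241
```

View pics/w5.png

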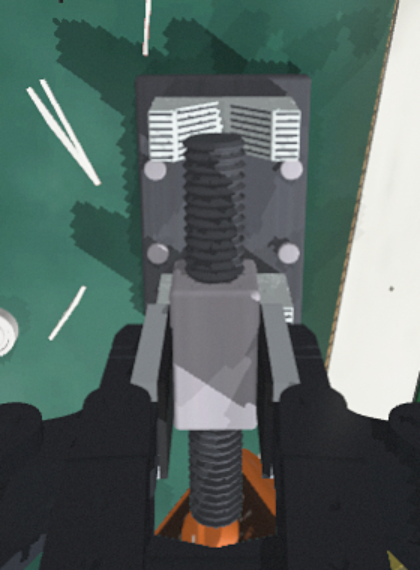

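The fine stud is held straight above the gauge: far end (215,137), near end (213,523), gauge screws (155,169), (291,169), (157,253) and (288,253) in the crop. I'll work out the offsets and check how high the orange meter stands.

Run:
```python
from est import *
f=load('w5'); s=f['state']; M=R.from_quat(s['orientation']).as_matrix(); p=s['eef_pos']
c=lambda P:(np.array(P)+.5)/1.5-.5+[180,100]
w=toworld(f,c([(215,135),(213,525)]),p[2]-.005); e=(w-p)@M; print('stud tool',e.round(4))
# shoulder top edges at z p+.005: front left/right
sh=(toworld(f,c([(174,268),(258,268),(258,430),(174,430)]),p[2]+.005)-p)@M; print(sh.round(4),sh.mean(0))
g=toworld(f,c([(155,169),(291,169),(157,253),(288,253)]),.010); print('gauge',g.mean(0), ((g.mean(0)-p)@M).round(4))
x=g[0]-g[1]+g[2]-g[3]; print(np.degrees(np.arctan2(x[1],x[0])))
t=load('top'); pts=toworld(t,[(375,150),(385,155),(380,175),(395,170)]); print(pts.round(3), ((pts-p)@M).round(3))
```

```text
stud tool [[ 0.0516 -0.0005  0.005 ]
 [-0.0547 -0.001   0.005 ]]
[[ 0.0244 -0.0094 -0.005 ]
 [ 0.0244  0.0088 -0.005 ]
 [-0.0171  0.0097 -0.005 ]
 [-0.0171 -0.0102 -0.005 ]] [ 0.00363781 -0.00027199 -0.00499844]
gauge [0.50244957 0.23094783 0.01      ] [-0.0016  0.0026  0.1141]
-143.35115651039968
[[0.619 0.145 0.12 ]
 [0.61  0.122 0.112]
 [0.577 0.126 0.056]
 [0.585 0.094 0.07 ]] [[-0.14   0.045  0.004]
 [-0.153  0.024  0.012]
 [-0.13  -0.     0.068]
 [-0.161 -0.013  0.054]]
```

Emit:
{"fn": "step_arm", "kwargs": {
  "series": [
    [14,-3,3,10,0],
    [14,-3,3,35,0],
    [14,-3,3,60,0],
    [14,-3,3,75,0],
    [14,-3,3,80,0]
  ]
}}

```text
time_s: 12.0
eef_pos: [0.5037, 0.2299, 0.0424]
orientation: [0.449, 0.894, -0.001, -0.001]
wrist_force: [-0.4, -0.9, -0.5]
gripper_width: 0.0193
gripper_force: 39.6
```

Emit:
{"fn": "step_arm", "kwargs": {
  "series": [
    [14,0,0,2,0],
    [14,0,0,4,0],
    [14,0,0,6,0],
    [14,0,0,6,0]
  ]
}}

```text
time_s: 12.4
eef_pos: [0.505, 0.2304, 0.0386]
orientation: [0.449, 0.894, 0.0, 0.0]
wrist_force: [-0.3, 0.3, -1.5]
gripper_width: 0.0192
gripper_force: 39.6
```

Emit:
{"fn": "step_arm", "kwargs": {
  "series": [
    [14,0,1,1,0],
    [14,0,1,2,0],
    [14,0,1,3,0],
    [14,0,1,3,0]
  ]
}}

```text
time_s: 12.8
eef_pos: [0.5055, 0.2307, 0.0356]
orientation: [0.449, 0.894, -0.0, 0.0]
wrist_force: [-2.9, -1.7, 6.3]
gripper_width: 0.0188
gripper_force: 40.5
```

Emit:
{"fn": "step_arm", "kwargs": {
  "series": [
    [14,0,0,1,0],
    [14,0,0,1,0],
    [14,0,0,1,0]
  ]
}}

```text
time_s: 13.1
eef_pos: [0.5054, 0.2306, 0.0352]
orientation: [0.449, 0.894, -0.0, 0.0]
wrist_force: [-7.0, -4.6, 18.4]
gripper_width: 0.0187
gripper_force: 42.1
```

A side force of about 8 N toward tool +y means the stud is bearing on one V wall. I'll ease up, shift 2 mm that way and lower again.

Emit:
{"fn": "step_arm", "kwargs": {
  "series": [
    [14,0,0,-1.5,0],
    [14,0,2,-1.5,0],
    [14,0,2,-1,0],
    [14,0,2,0,0],
    [14,0,2,0,0]
  ]
}}

```text
time_s: 13.6
eef_pos: [0.506, 0.2312, 0.0358]
orientation: [0.449, 0.894, -0.001, -0.0]
wrist_force: [-17.5, -10.5, 39.3]
gripper_width: 0.019
gripper_force: 44.9
```

I had the sign wrong: tool y points along (+0.8,+0.6) in the world, so the wall is pushing toward −y. I'll raise, shift back 3 mm and lower again.

Emit:
{"fn": "step_arm", "kwargs": {
  "series": [
    [14,0,0,-3,0],
    [14,0,-1.5,-4,0],
    [14,0,-3,-4,0],
    [14,0,-3,-4,0],
    [14,0,-3,-4,0]
  ]
}}

```text
time_s: 14.1
eef_pos: [0.5048, 0.2303, 0.038]
orientation: [0.449, 0.894, -0.0, -0.0]
wrist_force: [0.3, 0.2, -0.8]
gripper_width: 0.0187
gripper_force: 39.9
```

Run:
```python
from est import *
go('fg',np.array([0.5027,.231,.01]),np.radians(-143.3)); print(manip.get_state()['wrist_force'])
```

```text
fg c [0.5027 0.231  0.01  ] xaxis -143.3 tool shift mm [ 1.8 -1.2  0. ] turn -0.001 j6 1.21 z 0.038
[ 0.32230263  0.24687177 -0.7576375 ]
```

Emit:
{"fn": "step_arm", "kwargs": {
  "series": [
    [14,0,-1.2,0,0],
    [14,0,-1.2,1,0],
    [14,0,-1.2,2,0],
    [14,0,-1.2,2.5,0],
    [14,0,-1.2,2.5,0]
  ]
}}

```text
time_s: 14.6
eef_pos: [0.5038, 0.2295, 0.0357]
orientation: [0.449, 0.894, -0.0, -0.0]
wrist_force: [-0.3, -0.2, -0.4]
gripper_width: 0.0193
gripper_force: 39.9
```

Emit:
{"fn": "step_arm", "kwargs": {
  "series": [
    [14,0,0,1,0],
    [14,0,0,1,0],
    [14,0,0,1,0]
  ]
}}

```text
time_s: 14.9
eef_pos: [0.5038, 0.2296, 0.0348]
orientation: [0.449, 0.894, 0.0, -0.0]
wrist_force: [-0.8, 0.1, -0.8]
gripper_width: 0.019
gripper_force: 39.9
```

Emit:
{"fn": "step_arm", "kwargs": {
  "series": [
    [14,0,0,0.5,0],
    [14,0,0,1,0],
    [14,0,0,1,0],
    [14,0,0,1,0]
  ]
}}

```text
time_s: 15.3
eef_pos: [0.5041, 0.2297, 0.0339]
orientation: [0.449, 0.894, 0.0, 0.0]
wrist_force: [1.7, 0.8, 0.4]
gripper_width: 0.0189
gripper_force: 40.1
```

Emit:
{"fn": "step_arm", "kwargs": {
  "series": [
    [14,0,0,0.5,0],
    [14,0,0,0.7,0],
    [14,0,0,0.7,0]
  ]
}}

```text
time_s: 15.6
eef_pos: [0.5042, 0.2297, 0.0337]
orientation: [0.449, 0.894, 0.0, 0.0]
wrist_force: [-1.3, 1.0, 10.0]
gripper_width: 0.019
gripper_force: 41.3
```

The stud is seated at 33.7 mm with little side force. I'll release, rise and check.

Emit:
{"fn": "step_arm", "kwargs": {
  "series": [
    [25,0,0,0,0],
    [45,0,0,0,0],
    [45,0,0,0,0],
    [45,0,0,0,0]
  ]
}}

```text
time_s: 16.0
eef_pos: [0.5037, 0.2295, 0.0329]
orientation: [0.449, 0.894, -0.0, -0.0]
wrist_force: [0.1, -0.3, 0.2]
gripper_width: 0.0447
gripper_force: 0.0
```

Emit:
{"fn": "step_arm", "kwargs": {
  "series": [
    [45,0,0,-15,0],
    [45,0,0,-50,0],
    [45,0,0,-95,0],
    [45,0,0,-140,0],
    [45,0,0,-180,0]
  ]
}}

```text
time_s: 16.5
eef_pos: [0.5037, 0.2295, 0.2153]
orientation: [0.449, 0.894, 0.0, 0.0]
wrist_force: [0.1, -1.2, -0.2]
gripper_width: 0.0448
gripper_force: 0.0
```

Emit:
{"fn": "step_arm", "kwargs": {
  "series": [
    [45,-40,-20,0,0],
    [45,-75,-40,0,0],
    [45,-75,-40,0,0],
    [45,-75,-40,0,0]
  ]
}}

```text
time_s: 16.9
eef_pos: [0.5166, 0.1449, 0.213]
orientation: [0.45, 0.893, 0.0, -0.0]
wrist_force: [0.0, 0.9, -0.2]
gripper_width: 0.0449
gripper_force: 0.0
```

Run:
```python
from est import *
f=grab('wrist'); save(f,'w6'); t=grab('top'); save(t,'t6')
print(proj(f,[[.503,.231,.03],[.434,.386,.034]]))
cv2.imwrite('pics/w6.png',f['pixels'])
```

```text
[[ 381.32163063  104.62305662]
 [ 461.31870168 -206.23778796]]
```

View pics/w6.png

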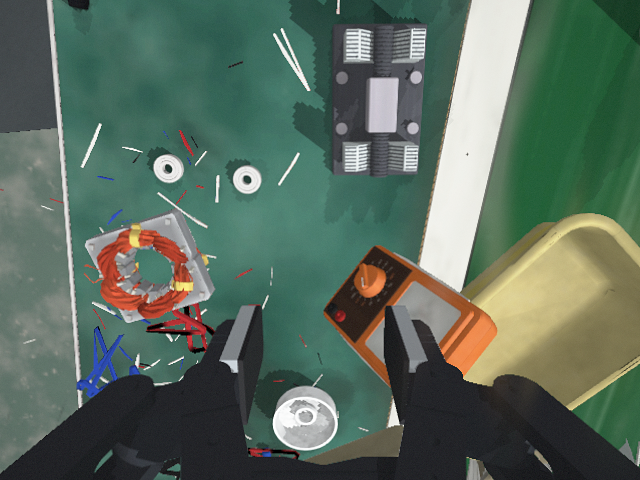

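The wrist view shows the fine stud in its gauge, shoulder at (369–398, 78–132) centred between the saddles and both ends in the grooves. I'll do a quick numeric level check on both from depth.

Run:
```python
from est import *
w=load('w6'); t=load('t6')
for n,f,c,a,hs,L in(('fine',w,[.5027,.231,.039],126.7,.010,.100),('fine/top',t,[.5027,.231,.039],126.7,.010,.1),('coarse/top',t,[.434,.3858,.047],136.4,.013,.12)):
    u=np.array([np.cos(np.radians(a)),np.sin(np.radians(a)),0]); c=np.array(c)
    for d in(-L/2+.005,-.013,0,.013,L/2-.005):
        P=c+u*d; P[2]=c[2]-(0 if abs(d)<.02 else .003)
        q=proj(f,P)[0]; print(n,round(d,3),q.round(0),toworld(f,q)[0].round(4))
```

```text
fine -0.045 [379. 170.] [0.5294 0.195  0.0369]
fine -0.013 [382. 124.] [0.5104 0.2206 0.0393]
fine 0 [383. 104.] [0.5025 0.2309 0.041 ]
fine 0.013 [384.  84.] [0.4948 0.2412 0.0407]
fine 0.045 [385.  32.] [0.4758 0.2669 0.037 ]
fine/top -0.045 [350. 198.] [0.5299 0.1947 0.0338]
fine/top -0.013 [339. 206.] [0.5111 0.2203 0.0345]
fine/top 0 [335. 209.] [0.5026 0.2311 0.0402]
fine/top 0.013 [331. 213.] [0.4951 0.2414 0.0373]
fine/top 0.045 [320. 222.] [0.4755 0.2671 0.039 ]
coarse/top -0.055 [285. 223.] [0.4737 0.3478 0.045 ]
coarse/top -0.013 [272. 237.] [0.4433 0.3767 0.0489]
coarse/top 0 [268. 241.] [0.4339 0.3857 0.0483]
coarse/top 0.013 [265. 245.] [0.4246 0.3949 0.0458]
coarse/top 0.055 [252. 259.] [0.3942 0.4236 0.0449]
```

Both lie level at the expected heights (shoulder tops about 39–41 mm on the fine stud and 46–49 mm on the coarse). I'm handing in.

```bash
python3 -c "
from bench import manip; print(manip.close_job())"
```

```text
the job is handed in; nothing more can be done
None
```

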